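# Make up two terrarium starter kits

## Robot

A 7-joint arm with a two-finger parallel gripper is mounted at the origin on the work surface. World frame = base frame: x ahead of the robot, y to its left, z up, the work surface at z = 0. Lengths are in m, angles in rad, forces in N, time in s.
With the tool pointing down it reaches from about 0.4 to 0.875 m from the base axis. Payload 19.3 kg.
Tool frame: the origin (TCP) lies at the very end of the fingers, on their centre line; the grasp point (between the pads) lies 19 mm behind it; z points along the fingers, y is the line along which they close (so a half turn about z gives the same grasp; the last joint's range is limited). The gripper opens to 85 mm and grips with 20 to 120 N. Pads are 22 mm wide; open, the fingers measure 114 mm over their backs; the gripper's body (76 mm by 85 mm) begins 54 mm behind the grasp point. The pads swing forward as they close: fully open they stand 13 mm farther back than shut.
Start: joints at [-1.305, 0.521, -0.036, 1.599, 0.021, 1.021, -0.113], TCP at [0.206, 0.59, 0.231] pointing down, gripper open.
Joint ranges: [-2.91, 2.91], [-0.3, 2.13], [-1.5, 1.42], [0.17, 2.43], [-1.26, 4.41], [0.16, 1.93], [-2.52, 2.52]. Speed limits (rad/s): [1.89, 1.89, 2.39, 2.39, 3.01, 3.01, 3.01].

## Interface

Orientations are given as [roll, pitch, yaw] about the fixed x, y, z axes, in that order (R = Rz(yaw) Ry(pitch) Rx(roll)).
In Python, from workcell import monitor, viewer, bot gives the robot as it stands.
- The arm moves only by the tool move_arm, never from a script. Its arguments are lists of equal length, an entry for each row: "gripper": the opening, from 0 (shut) to 1 (fully open); "linear": the shift along the tool's x, y, z in cm, a list of three; "twist": the turn about the tool's z in degrees. A call has 1 to 8 rows; each row shifts and turns the commanded pose from where the row before left it, along the tool's axes as they then stand; what a row does not reach is not made up. A row lasts 1/10 s, in which the tool goes at most 50 mm and 8.59 degrees, less where a joint would pass 70% of its speed; a pose out of reach is approached as far as the arm can. A call with a gripper value outside its range is refused whole. The fingers move at their own pace and stop on an object; "squeeze" is the grip in N (left out, the last holds). Time passes only in rows, so rows that do not move let the fingers close. It gives the time, the measured TCP pose, the force, the opening and the grip force at its end, in the units of the state.
- monitor.observe(): the state, without advancing time (a new reading comes with each control period).
- viewer.grab_frame(name): name is "scene" or "top"; returns a dict with "img" (480x640x3 uint8, red, green, blue), "K" (3x3 intrinsics, pixels), "eye" and "rotation" of the camera in the world. Camera axes: x right, y up, looking along -z (the intrinsics and any distortion apply to the point x, -y, -z); pixel columns grow to the right and rows downward; lengths in m; the calibration is good to about 2 mm. A picture is of the moment at which its call begins. There is no depth.
- bot.job_done(): hands the job in; it is judged then, once.
The state is a dict: "clock": time; "qpos": joint angles; "qd": joint speeds; "joint_efforts": joint torques, N m; "position": TCP position; "tool_rot": TCP orientation; "force": force on the tool from outside, world axes, zero at the start; "moment": the same for the moment, N m; "grip_width": finger opening in m; "finger_force": force on a finger pad.
Only numpy, scipy, OpenCV 4.12 (cv2) and the standard library are available. Lean on these libraries where they do the work, as an engineer would, in place of code of your own. Each camera call takes 0.05 s, during which the arm holds its last target. There are 200 camera calls.

## Task

Make up the two terrarium kits: in the long tray, put the lamp dome in the bay next to the tray's loop handle, the log hide in the middle bay and the tall jar in the last bay; in the short tray, put the small bowl in the bay next to the loop handle and the squat jar in the other. Stand each thing upright on the floor of its bay, centred to within about 15 mm, lowering it rather than dropping it, and leave the big bowl, the white bottle and the coconut hide where they are.

Things in the scene. Friction and masses are not known exactly. Their poses are not given: they have to be found in the camera images.
- long_tray: The longer tray, plastic, black floor, white walls, fixed: 334 mm long (y), 114 wide (x), three equal bays 106 x 106 mm inside, in a row; floor 4 thick, walls and dividers 4 thick, 12 high. A steel loop handle stands out 28 mm at its +y end, which points to the robot's left within 10 degrees. Origin: centre of the underside, on the shelf. Bay centres: y = +110 (by the handle), 0, -110 mm (last).
- short_tray: The shorter tray, plastic, black floor, white walls, fixed: 224 mm long (y), 114 wide (x), two equal bays 106 x 106 mm inside, in a row; floor 4 thick, walls and dividers 4 thick, 12 high. A steel loop handle stands out 28 mm at its +y end, which points to the robot's left within 10 degrees. Origin: centre of the underside, on the shelf. Bay centres: y = +55 (by the handle), -55 mm.
- lamp_dome: Aluminium lamp dome standing on its rim: 84 mm across at the rim, 72 mm tall, topped by a black round socket neck 36 mm across that runs from 40 to 72 mm above the rim; about 160 g. Origin: centre of the underside, z up. Grip the neck from above, about 58 mm above the underside.
- log_hide: Green resin half-log hide, a tunnel 80 mm long (x axis), 52 mm wide (y axis), 44 mm tall, flat upright sides up to 32 mm; about 120 g. Origin: centre of the underside, z up. Grip across its width from above, about 31 mm above the underside. Either way round is fine in its bay.
- bowl: The small white ceramic bowl, 64 mm across, 42 mm tall, walls upright from 18 mm up to the rim and 4 mm thick; about 120 g. Origin: centre of the underside, z up. Grip across the outside from above, about 30 mm above the underside.
- tall_jar: The tall, slim jar. Glass jar with a metal twist cap, closed, 42 mm across at its widest, 72 mm tall, standing; about 100 g. Origin: centre of the underside, z up. Grip it across the body from above, about 45 mm above its underside.
- squat_jar: The low, wide jar. Glass jar with a metal twist cap, closed, 62 mm across at its widest, 50 mm tall, standing; about 130 g. Origin: centre of the underside, z up. Grip it across the body from above, about 32 mm above its underside.
- big_bowl: Bystander: large white ceramic bowl, 120 mm across, 50 mm tall. Origin: centre of the underside. Leave alone.
- mister: Bystander: white plastic bottle, 56 mm across, 150 mm tall. Origin: centre of the underside. Leave alone.
- coco_hide: Bystander: brown half coconut shell hide, 104 mm across, 50 mm tall, on the far side of the trays. Origin: centre of the underside. Leave alone.

How it is judged:
At the end, for the whole second after the job is handed in: Dome, log hide, tall jar in the long tray (bay by the loop handle, middle, last), small bowl and squat jar in the short tray (bay by the handle, other): each within 15 mm of its bay centre along both tray axes, underside below 8 mm (on the floor), tilt under 0.12 rad, under 0.02 m/s (x of lamp_dome in the frame of long_tray between -0.015 and 0.015 m and y of lamp_dome in the frame of long_tray between 0.095 and 0.125 m and z of each of lamp_dome, log_hide, tall_jar in the frame of long_tray below 0.008 m and angle between each of lamp_dome, log_hide, tall_jar, bowl, squat_jar's own z axis and vertical below 0.12 rad and linear speed of each of lamp_dome, log_hide, tall_jar, bowl, squat_jar below 0.02 m/s and x of log_hide in the frame of long_tray between -0.015 and 0.015 m and y of log_hide in the frame of long_tray between -0.015 and 0.015 m and x of tall_jar in the frame of long_tray between -0.015 and 0.015 m and y of tall_jar in the frame of long_tray between -0.125 and -0.095 m and x of bowl in the frame of short_tray between -0.015 and 0.015 m and y of bowl in the frame of short_tray between 0.04 and 0.07 m and z of each of bowl, squat_jar in the frame of short_tray below 0.008 m and x of squat_jar in the frame of short_tray between -0.015 and 0.015 m and y of squat_jar in the frame of short_tray between -0.07 and -0.04 m); the robot touches nothing.
It fails at once if the big bowl, the white bottle or the coconut hide is shifted by more than 15 mm (distance of any of big_bowl, mister, coco_hide from where it was at the start of the episode above 0.015 m).
It fails at once if a kit thing is dropped (faster than 0.55 m/s with no finger on it) ((linear speed of lamp_dome above 0.55 m/s and contact force between lamp_dome and the fingers below 0.05 N) or (linear speed of log_hide above 0.55 m/s and contact force between log_hide and the fingers below 0.05 N) or (linear speed of tall_jar above 0.55 m/s and contact force between tall_jar and the fingers below 0.05 N) or (linear speed of bowl above 0.55 m/s and contact force between bowl and the fingers below 0.05 N) or (linear speed of squat_jar above 0.55 m/s and contact force between squat_jar and the fingers below 0.05 N)).
It also fails if it takes over 144 s, if anything falls off the work surface, if the arm or the gripper's body presses on something with over 40 N, if the wrist force passes 120 N, or if a joint passes its speed limit or range.

## Working session

There is one attempt and no reset: what is moved stays moved. The work goes in short steps, Python scripts to look and compute and a tool call to move; the robot and the scene stay as the last step left them, time stands still between calls to the robot, and variables do not carry over. Pictures are saved under pics/ and viewed, at most 14 in all, crops included, and the job is handed in when it is done.

Besides the shell and the picture viewer there is one more tool, called after ">>>" as name(argument=value, ...), one argument or row to a line, values as JSON. move_arm: Moves the arm, as the interface text tells. Its arguments: {"type":"object","properties":{"gripper":{"type":"array"},"linear":{"type":"array"},"twist":{"type":"array"},"squeeze":{"type":"number"}},"required":["gripper","linear","twist"]}

```bash
ls; mkdir -p pics
python3 - <<'E'
from workcell import monitor, viewer, bot
import cv2,pickle
s=monitor.observe(); print({k:s[k] for k in('clock','position','tool_rot','grip_width','force')})
for n in('scene','top'):
    f=viewer.grab_frame(n); cv2.imwrite(f'pics/{n}0.png',f['img'][:,:,::-1]); pickle.dump(f,open(f'{n}0.pkl','wb'))
    print(n,{k:v for k,v in f.items() if k!='img'})
E
```

```text
pics
{'clock': 0.0, 'position': array([0.20590506, 0.58975011, 0.23072835]), 'tool_rot': array([-3.14046360e+00,  7.69840696e-05,  2.80572687e+00]), 'grip_width': 0.08519040078473936, 'force': array([-0.3680895 , -0.47471956, -0.50970213])}
scene {'K': array([[463.69389004,   0.        , 315.68453672],
       [  0.        , 463.69389004, 254.38405729],
       [  0.        ,   0.        ,   1.        ]]), 'eye': array([1.258908  , 0.55939793, 0.86044225]), 'rotation': array([0.82633218, 0.02119218, 2.24447427])}
top {'K': array([[541.30983913,   0.        , 322.65857609],
       [  0.        , 541.30983913, 239.26507618],
       [  0.        ,   0.        ,   1.        ]]), 'eye': array([ 0.31339747, -0.01329147,  1.42730871]), 'rotation': array([ 1.98817436e-01,  1.50261603e-03, -1.57463191e+00])}
```

View pics/scene0.png

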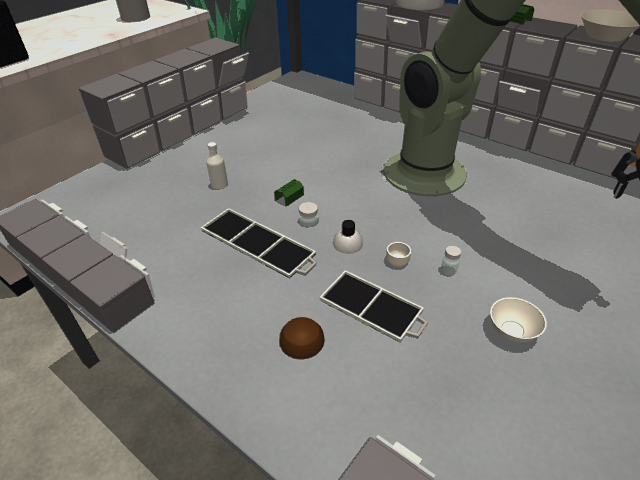

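View pics/top0.png

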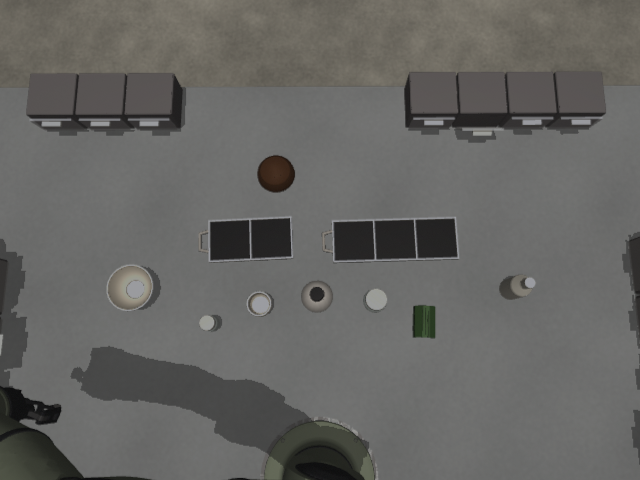

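```bash
cat > h.py <<'E'
import numpy as np,cv2,pickle
from scipy.spatial.transform import Rotation as Ro
def ray(f,uv):
    p=np.linalg.inv(f['K'])@[uv[0],uv[1],1]; return Ro.from_euler('xyz',f['rotation']).as_matrix()@[p[0],-p[1],-p[2]]
def cast(f,uv,z):
    d=ray(f,uv); return (f['eye']+d*(z-f['eye'][2])/d[2])[:2]
def blobs(mask,amin,box=None):
    n,l,st,c=cv2.connectedComponentsWithStats(mask.astype(np.uint8))
    out=[]
    for i in range(1,n):
        if st[i,4]>=amin and (box is None or (box[0]<c[i][0]<box[2] and box[1]<c[i][1]<box[3])): out.append((c[i],st[i],l==i))
    return out
E
python3 - <<'E'
from h import *
np.set_printoptions(precision=4,suppress=True)
for n,box in(('top',(180,200,480,345)),('scene',(180,150,480,350))):
    f=pickle.load(open(f'{n}0.pkl','rb')); I=f['img'].astype(int); hsv=cv2.cvtColor(f['img'],cv2.COLOR_RGB2HSV)
    print(n,'black')
    for c,st,m in blobs(I.max(2)<42,60,box): print(c,st,cast(f,c,.008 if st[4]>400 else .072))
    print('green')
    for c,st,m in blobs((hsv[...,1]>100)&(I[...,1]>I[...,0]+8),60,box):
        r=cv2.minAreaRect(np.argwhere(m)[:,::-1].astype(np.float32)); print(c,st,r,[cast(f,p,.032) for p in cv2.boxPoints(r)])
    print('light')
    for c,st,m in blobs(I.min(2)>150,20,box): print(c,st,cast(f,c,.05))
x0,y0,x1,y1=190,270,450,345
f=pickle.load(open('top0.pkl','rb'));a=cv2.resize(f['img'][y0:y1,x0:x1,::-1],None,fx=3,fy=3,interpolation=2)
f=pickle.load(open('scene0.pkl','rb'));b=cv2.resize(f['img'][170:285,265:480,::-1],(780,300),interpolation=2)
cv2.imwrite('pics/crop0.png',np.vstack([a,b]))
E
```

```text
top black
[270.9029 237.6007] [ 252  219   39   38 1400] [0.6045 0.1263]
[435.8607 237.8716] [ 417  219   40   38 1371] [ 0.6019 -0.3151]
[229.578  239.6516] [ 211  221   39   38 1398] [0.5993 0.2367]
[394.9175 239.0528] [ 376  221   39   37 1382] [ 0.5991 -0.2055]
[353.8324 240.205 ] [ 335  222   39   38 1390] [ 0.5965 -0.0956]
[316.4628 293.3471] [311 287  13  14 121] [0.4484 0.0037]
green
[417.9522 320.5789] [414 306   8  30 209] ((417.5, 320.5), (29.0, 7.0), 90.0) [array([ 0.4189, -0.2459]), array([ 0.4189, -0.2638]), array([ 0.3456, -0.2609]), array([ 0.3457, -0.2432])]
[432.0634 321.3662] [430 306   5  31 142] ((432.0, 321.0), (30.0, 4.0), 90.0) [array([ 0.4188, -0.2869]), array([ 0.4187, -0.2972]), array([ 0.343 , -0.2938]), array([ 0.343 , -0.2837])]
light
[375.8585 300.316 ] [367 290  20  19 212] [ 0.4323 -0.1467]
[260.1759 304.3467] [253 297  16  16 199] [0.4233 0.1467]
[208.2969 324.4531] [203 319  11  10  64] [0.3734 0.2763]
scene black
[424.4518 165.6506] [400 153  54  18 166] [0.0722 0.0277]
[294.2162 196.1261] [286 188  18  17 111] [ 0.4426 -0.1936]
[228.3812 225.3449]
[... 519 characters left out ...]
]), array([ 0.3165, -0.2938]), array([ 0.3643, -0.2141]), array([ 0.4695, -0.2226])]
light
[324.3258 188.6024] [ 245  142  171  105 5209] [ 0.3348 -0.1666]
[214.3303 159.5596] [207 155  16  10 109] [ 0.4216 -0.565 ]
[270.3843 342.4763] [  100   208   327   272 25571] [0.8587 0.0937]
[273.069  211.7241] [269 208  10  10  29] [ 0.5148 -0.2134]
[479.6942 279.9194] [ 386  214  194  125 6276] [0.4135 0.3683]
[196.1111 263.1481] [191 260  10   7  27] [ 0.7924 -0.2249]
[452.3125 262.2812] [445 260  14   5  32] [0.397  0.2884]
[327.0909 275.3636] [324 273   7   5  22] [0.6245 0.0668]
[211.625  286.7083] [208 284   8   6  24] [ 0.8243 -0.1311]
[461.6842 306.7895] [455 300  14  18  76] [0.5181 0.3718]
```

View pics/crop0.png

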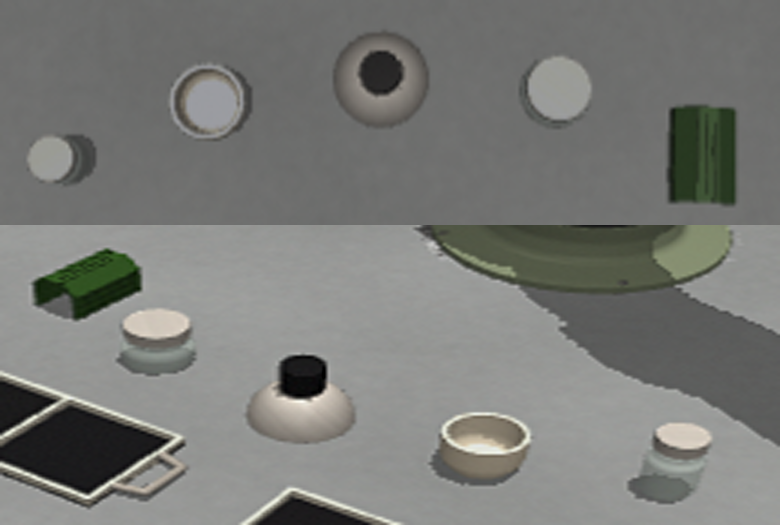

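Run:
```python
from h import *
np.set_printoptions(precision=4,suppress=True)
f=pickle.load(open('top0.pkl','rb')); I=f['img'].astype(int)
for nm,b,z in(('tall',(195,312,225,334),.072),('squat',(360,285,394,315),.05),('bowl',(243,287,276,320),.042),('dome',(298,276,336,316),.005)):
    s=I[b[1]:b[3],b[0]:b[2]]; m=(s.min(2)>122) if nm in('tall','squat') else (s[...,0]-s[...,2]>9)
    c=max(blobs(m,20),key=lambda t:t[1][4]); p=np.argwhere(c[2])[:,::-1].astype(np.float32)
    h=cv2.convexHull(p); e=cv2.fitEllipse(h); uv=np.array(e[0])+b[:2]
    print(nm,c[1],'ell',uv,e[1],'xy',cast(f,uv,z),'diam',np.array(e[1])/541.3*(1.427-z)/np.cos(.1))
s=I[295:345,405:445]; m=(s[...,1]-s[...,0]>5)
p=np.argwhere(m)[:,::-1].astype(np.float32)+np.float32([405,295]); r=cv2.minAreaRect(p); print('log',r); print([cast(f,q,.032) for q in cv2.boxPoints(r)])
f2=pickle.load(open('scene0.pkl','rb')); I=f2['img'].astype(int)
for nm,b,z in(('tall',(440,240,466,262),.072),('squat',(294,198,322,216),.05),('bowl',(380,236,415,270),.042),('neck',(338,215,360,240),.058)):
    s=I[b[1]:b[3],b[0]:b[2]]; m=(s[...,0]-s[...,2]>14) if nm!='neck' else s.max(2)<50
    c=max(blobs(m,20),key=lambda t:t[1][4]); e=cv2.fitEllipse(cv2.convexHull(np.argwhere(c[2])[:,::-1].astype(np.float32))); uv=np.array(e[0])+b[:2]
    print(nm,c[1],uv,e[1],cast(f2,uv,z))
s=I[170:215,265:312]; m=(s[...,1]-s[...,0]>5); c=max(blobs(m,20),key=lambda t:t[1][4]); print('log',c[1],cast(f2,c[0]+[265,170],.024))
```

```text
tall [  4   3  15  15 174] ell [206.0647 322.3566] (14.084041595458984, 14.983863830566406) xy [0.3776 0.2774] diam [0.0354 0.0377]
squat [  6   4  21  21 348] ell [376.0616 298.9276] (20.68748664855957, 20.75421905517578) xy [ 0.4358 -0.1473] diam [0.0529 0.0531]
bowl [  6   6  21  21 120] ell [258.8287 303.2061] (20.53022003173828, 20.90436363220215) xy [0.4268 0.1511] diam [0.0528 0.0538]
dome [  6   8  26  25 267] ell [316.4975 296.2246] (24.643877029418945, 25.394994735717773) xy [0.4475 0.0045] diam [0.0651 0.067 ]
log ((424.5, 321.0), (32.0, 21.0), 90.0)
[array([ 0.4215, -0.246 ]), array([ 0.4213, -0.2999]), array([ 0.3405, -0.2962]), array([ 0.3407, -0.243 ])]
tall [  6   6  15  10 117] [453.0466 250.41  ] (9.63379955291748, 14.578765869140625) [0.3799 0.2776]
squat [  5   4  18  12 160] [307.7864 207.4701] (10.966309547424316, 17.953022003173828) [ 0.4389 -0.1464]
bowl [  6   6  25  25 443] [397.8695 253.6516] (24.280813217163086, 25.807186126708984) [0.4438 0.1596]
neck [  4   5  13  16 174] [347.9977 227.5163] (13.756324768066406, 16.4141902923584) [0.4511 0.0053]
log [  9   9  30  28 500] [ 0.3833 -0.2665]
```

>>> move_arm(
  gripper=[1,1,1,1,1,1,1,1],
  linear=[
    [0,0,0],
    [0,0,0],
    [0,0,0],
    [-2,-3.6,0],
    [-2,-3.6,0],
    [-2,-3.6,0],
    [-2,-3.6,0],
    [-2,-3.6,0],
  ],
  twist=[-6.4,-6.4,-6.4,0,0,0,0,0],
  squeeze=40,
)

```text
clock: 0.9
position: [0.3063, 0.4083, 0.2311]
tool_rot: [-3.141, -0.0, 3.141]
force: [0.7, 0.8, 0.2]
grip_width: 0.0856
finger_force: 0.0
```

>>> move_arm(
  gripper=[1,1,1,1,1,1,1,1],
  linear=[
    [-1.8,-3.3,1.5],
    [-1.8,-3.3,1.5],
    [-1.8,-3.3,1.5],
    [-1.8,-3.2,1.5],
    [0,0,2],
    [0,0,2],
    [0,0,2],
    [0,0,0],
  ],
  twist=[0,0,0,0,0,0,0,0],
)

```text
clock: 1.7
position: [0.3768, 0.2781, 0.1095]
tool_rot: [-3.139, -0.003, 3.141]
force: [-0.9, -0.5, 0.1]
grip_width: 0.0854
finger_force: 0.0
```

```bash
cat > look.py <<'E'
import sys; from h import *
from workcell import monitor, viewer
n=sys.argv[1]; rows=[]
for cam in('scene','top'):
    f=viewer.grab_frame(cam); pickle.dump(f,open(f'{cam}_{n}.pkl','wb'))
    b=(180,150,520,350) if cam=='scene' else (170,200,490,350)
    c=f['img'][b[1]:b[3],b[0]:b[2],::-1]; rows.append(cv2.resize(c,(600,int(600*c.shape[0]/c.shape[1])),interpolation=2)[:300])
cv2.imwrite(f'pics/{n}.png',np.vstack(rows))
E
python3 look.py g1
```

```text
(no output)
```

View pics/g1.png

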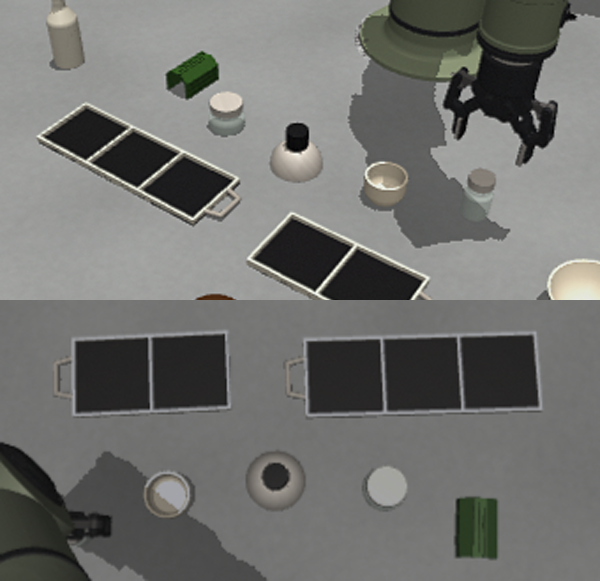

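>>> move_arm(
  gripper=[1,1,1,1,0,0,0,0],
  linear=[
    [-0.2,0,2],
    [0,0,2],
    [0,0,2],
    [0,0,2],
    [0,0,0],
    [0,0,0],
    [0,0,0],
    [0,0,0],
  ],
  twist=[0,0,0,0,0,0,0,0],
)

```text
clock: 2.6
position: [0.3804, 0.2794, 0.0328]
tool_rot: [3.14, 0.002, 3.141]
force: [-1.3, -1.1, 12.9]
grip_width: 0.0399
finger_force: 38.6
```

>>> move_arm(
  gripper=[0,0,0,0,0,0,0,0],
  linear=[
    [0,0,-1.5],
    [0,0,-3],
    [0,0,-3],
    [0,0,-3],
    [-1,-2,-1],
    [-1.4,-3.7,0],
    [-1.4,-3.7,0],
    [-1.4,-3.7,0],
  ],
  twist=[0,0,0,0,0,0,0,0],
)

```text
clock: 3.4
position: [0.4322, 0.1467, 0.1475]
tool_rot: [3.141, 0.002, 3.141]
force: [0.1, 0.3, -0.4]
grip_width: 0.0401
finger_force: 41.1
```

>>> move_arm(
  gripper=[0,0,0,0,0,0,0,0],
  linear=[
    [-1.4,-3.7,0],
    [-1.4,-3.7,0],
    [-1.4,-3.7,0],
    [-1.4,-3.7,0],
    [-1.4,-3.7,0],
    [-1.4,-3.7,0],
    [-1.4,-3.7,0],
    [-1.4,-3.7,0],
  ],
  twist=[0,0,0,0,0,0,0,0],
)

```text
clock: 4.2
position: [0.5439, -0.1498, 0.1475]
tool_rot: [-3.142, 0.001, 3.141]
force: [0.3, 0.8, -0.9]
grip_width: 0.0395
finger_force: 41.1
```

>>> move_arm(
  gripper=[0,0,0,0,0,0,0,0],
  linear=[
    [-1.3,-3.7,0],
    [-1.3,-3.7,0],
    [-1.3,-3.7,0],
    [-1.3,-3.4,0],
    [-0.7,-2,0],
    [0,0,2],
    [0,0,2],
    [0,0,1.5],
  ],
  twist=[0,0,0,0,0,0,0,0],
)

```text
clock: 5.0
position: [0.6021, -0.3132, 0.0912]
tool_rot: [3.141, 0.0, 3.141]
force: [0.2, -0.2, -1.6]
grip_width: 0.0396
finger_force: 41.1
```

```bash
python3 look.py g2
```

```text
(no output)
```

View pics/g2.png

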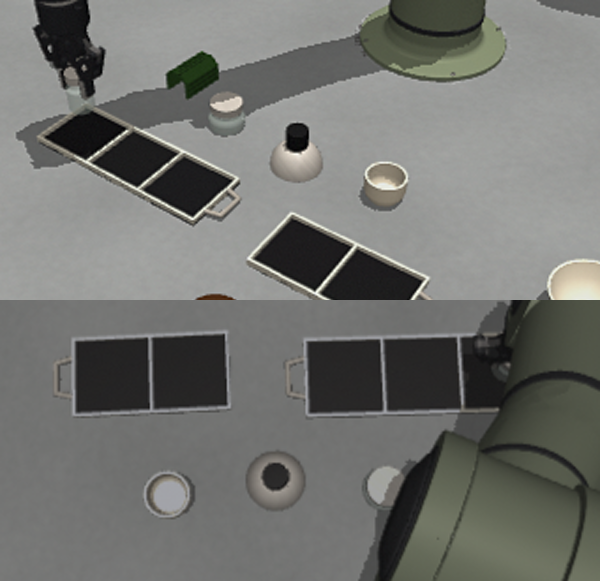

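>>> move_arm(
  gripper=[0,0,0,0,0,0,0,0],
  linear=[
    [0,0,1.5],
    [0,0,1.5],
    [0,0,1],
    [0,0,0.6],
    [0,0,0.3],
    [0,0,0.2],
    [0,0,0.2],
    [0,0,0.1],
  ],
  twist=[0,0,0,0,0,0,0,0],
)

```text
clock: 5.9
position: [0.6024, -0.3133, 0.0375]
tool_rot: [-3.141, 0.0, 3.141]
force: [-0.3, -0.5, -0.7]
grip_width: 0.0398
finger_force: 41.1
```

>>> move_arm(
  gripper=[0,0,0,0],
  linear=[
    [0,0,0.1],
    [0,0,0.1],
    [0,0,0.1],
    [0,0,0],
  ],
  twist=[0,0,0,0],
)

```text
clock: 6.3
position: [0.603, -0.3134, 0.0368]
tool_rot: [-3.141, 0.002, 3.141]
force: [-9.6, 5.1, 30.5]
grip_width: 0.0399
finger_force: 44.3
```

>>> move_arm(
  gripper=[0,0.75,0.75,0.75,0.75,0.75,1,1],
  linear=[
    [0,0,-0.2],
    [0,0,0],
    [0,0,0],
    [0,0,0],
    [0,0,-2],
    [0,0,-3],
    [0,0,-3],
    [0,0,-2],
  ],
  twist=[0,0,0,0,0,0,0,0],
)

```text
clock: 7.1
position: [0.6027, -0.3135, 0.1382]
tool_rot: [-3.141, 0.001, 3.141]
force: [-1.2, 0.2, 0.7]
grip_width: 0.085
finger_force: 0.0
```

>>> move_arm(
  gripper=[1,1,1,1,1,1,1,1],
  linear=[
    [3.5,0.7,0],
    [4,0.8,0],
    [4,0.8,0],
    [4,0.7,0],
    [4,0.7,0],
    [2.6,0.5,0],
    [0,0,2.5],
    [0,0,1.5],
  ],
  twist=[0,0,0,0,0,0,0,0],
)

```text
clock: 7.9
position: [0.3808, -0.2711, 0.0958]
tool_rot: [-3.141, 0.001, 3.14]
force: [-0.1, -0.8, 0.1]
grip_width: 0.0849
finger_force: 0.0
```

```bash
python3 look.py g3
```

```text
(no output)
```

View pics/g3.png

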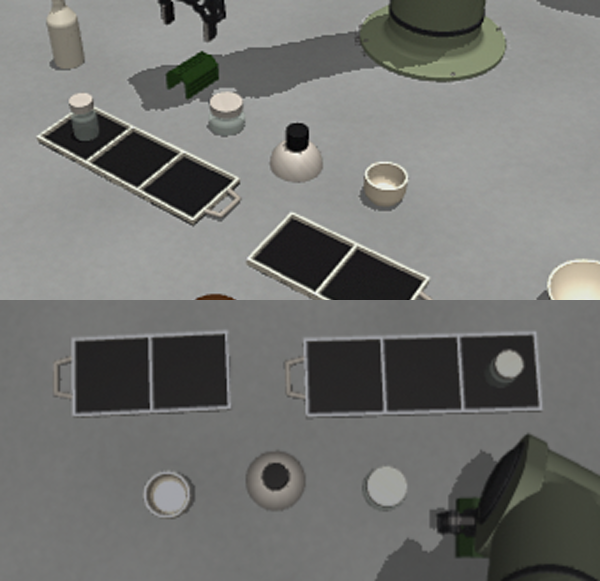

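>>> move_arm(
  gripper=[1,1,1,1,0,0,0,0],
  linear=[
    [0,0,2.5],
    [0,0,2.5],
    [0,0,2],
    [0,0,1.3],
    [0,0,0],
    [0,0,0],
    [0,0,0],
    [0,0,0],
  ],
  twist=[0,0,0,0,0,0,0,0],
)

```text
clock: 8.8
position: [0.3818, -0.2714, 0.0145]
tool_rot: [-3.141, 0.001, 3.141]
force: [-0.9, -0.0, 5.4]
grip_width: 0.0512
finger_force: 40.9
```

>>> move_arm(
  gripper=[0,0,0,0,0,0,0,0],
  linear=[
    [0,0,-1.5],
    [0,0,-3],
    [-1.5,0.6,-2.5],
    [-4,1.3,0],
    [-4,1.4,0],
    [-4,1.4,0],
    [-4,1.3,0],
    [-3,0.7,0],
  ],
  twist=[0,0,0,0,0,0,0,0],
)

```text
clock: 9.6
position: [0.589, -0.2024, 0.0845]
tool_rot: [3.141, 0.002, -3.14]
force: [-0.7, 0.4, -1.5]
grip_width: 0.051
finger_force: 42.6
```

>>> move_arm(
  gripper=[0,0,0,0,0,0,0,0],
  linear=[
    [-1,-0.2,1],
    [0,0,2],
    [0,0,1.5],
    [0,0,1],
    [0,0,0.5],
    [0,0,0.3],
    [0,0,0.1],
    [0,0,0],
  ],
  twist=[0,0,0,0,0,0,0,0],
)

```text
clock: 10.4
position: [0.5965, -0.2063, 0.0197]
tool_rot: [-3.141, 0.0, 3.141]
force: [0.1, -0.1, -2.2]
grip_width: 0.0511
finger_force: 42.6
```

>>> move_arm(
  gripper=[0,0,0.8,0.8,0.8,0.8,0.8,1],
  linear=[
    [-0.1,0,0.1],
    [0,0,0],
    [0,0,0],
    [0,0,0],
    [0,0,-1.5],
    [0,0,-3],
    [0,0,-3],
    [0,0,-3],
  ],
  twist=[0,0,0,0,0,0,0,0],
)

```text
clock: 11.2
position: [0.5974, -0.2063, 0.1256]
tool_rot: [-3.141, 0.001, 3.141]
force: [0.0, 0.1, -0.6]
grip_width: 0.0803
finger_force: 0.0
```

>>> move_arm(
  gripper=[1,1,1,1,1,1,1,1],
  linear=[
    [2,3,0],
    [2.6,3.7,0],
    [2.6,3.7,0],
    [2.6,3.7,0],
    [2.6,3.7,0],
    [2.4,3.3,0],
    [0,0,1],
    [0,0,0],
  ],
  twist=[0,0,0,0,0,0,0,0],
)

```text
clock: 12.0
position: [0.4494, 0.0054, 0.1136]
tool_rot: [3.142, 0.0, -3.141]
force: [1.0, -0.4, -1.3]
grip_width: 0.0854
finger_force: 0.0
```

```bash
python3 look.py g4
python3 - <<'E'
from h import *
np.set_printoptions(precision=4,suppress=True)
f=pickle.load(open('top_g4.pkl','rb')); I=f['img'].astype(int)
# tall jar cap (z .076), log green in tray
s=(I.min(2)>122)
for c,st,m in blobs(s,60,(420,215,460,260)): print('cap',c,st,cast(f,c,.076))
g=(I[...,1]-I[...,0]>5)
for c,st,m in blobs(g,60,(370,215,420,265)): r=cv2.minAreaRect(np.argwhere(m)[:,::-1].astype(np.float32)); print('log',c,st,r,cast(f,r[0],.036))
for n in('scene','top'):
    f=pickle.load(open(f'{n}_g4.pkl','rb')); I=f['img'].astype(int)
    for c,st,m in blobs(I.max(2)<45,60,(335,215,360,245) if n=='scene' else (305,284,330,310)): print(n,'neck',c,st,cast(f,c,.058 if n=='scene' else .07))
E
```

```text
cap [441.0789 233.7895] [434 227  15  14 152] [ 0.5987 -0.3144]
log [396.9752 237.6047] [387 222  21  33 645] ((397.0, 238.0), (32.0, 20.0), 90.0) [ 0.5963 -0.2073]
scene neck [348.  227.5] [342 220  13  16 184] [0.4511 0.0053]
```

View pics/g4.png

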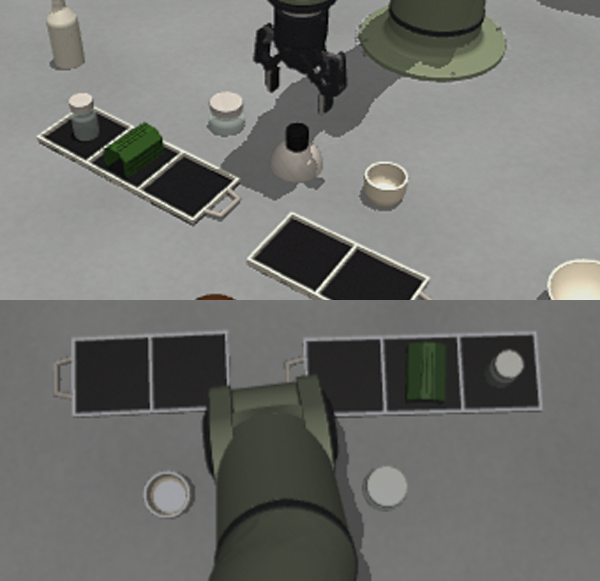

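>>> move_arm(
  gripper=[1,1,1,1,0,0,0,0],
  linear=[
    [0,0,2],
    [0,0,2.5],
    [0,0,2],
    [0,0,0.9],
    [0,0,0],
    [0,0,0],
    [0,0,0],
    [0,0,0],
  ],
  twist=[0,0,0,0,0,0,0,0],
)

```text
clock: 12.9
position: [0.4501, 0.0048, 0.0403]
tool_rot: [3.142, 0.001, 3.141]
force: [-1.9, -0.2, 9.0]
grip_width: 0.0344
finger_force: 38.8
```

>>> move_arm(
  gripper=[0,0],
  linear=[
    [0,0,0],
    [0,0,0],
  ],
  twist=[0,0],
)

```text
clock: 13.1
position: [0.4501, 0.0048, 0.0403]
tool_rot: [3.142, 0.002, 3.141]
force: [-0.6, -0.4, 9.7]
grip_width: 0.0347
finger_force: 39.0
```

>>> move_arm(
  gripper=[0,0,0,0,0,0,0,0],
  linear=[
    [0,0,-1.5],
    [0,0,-3],
    [-1.5,-1,-1.5],
    [-3.5,-2.5,0],
    [-3.7,-2.5,0],
    [-3.5,-2.4,0],
    [-2.5,-1.6,0],
    [0,0,0],
  ],
  twist=[0,0,0,0,0,0,0,0],
)

```text
clock: 13.9
position: [0.5989, -0.098, 0.0998]
tool_rot: [-3.14, 0.002, 3.138]
force: [-0.9, -0.0, -1.7]
grip_width: 0.0349
finger_force: 40.6
```

>>> move_arm(
  gripper=[0,0,0,0,0,0],
  linear=[
    [0,0,1],
    [0,0,1.8],
    [0,0,1.5],
    [0,0,0.8],
    [0,0,0.3],
    [0,0,0],
  ],
  twist=[0,0,0,0,0,0],
)

```text
clock: 14.5
position: [0.5962, -0.095, 0.0452]
tool_rot: [3.142, -0.001, 3.141]
force: [-0.2, -0.5, -1.8]
grip_width: 0.0345
finger_force: 40.6
```

>>> move_arm(
  gripper=[0,0,0.75,0.75,0.75,0.75,1,1],
  linear=[
    [0,0,0.1],
    [0,0,0],
    [0,0,0],
    [0,0,0],
    [0,0,-1.5],
    [0,0,-3],
    [0,0,-3],
    [0,0,0],
  ],
  twist=[0,0,0,0,0,0,0,0],
)

```text
clock: 15.3
position: [0.5986, -0.0956, 0.1242]
tool_rot: [-3.141, 0.006, 3.14]
force: [-0.2, 0.0, 0.0]
grip_width: 0.0852
finger_force: 0.0
```

>>> move_arm(
  gripper=[1,1,1,1,1,1,1,1],
  linear=[
    [3,-1,0],
    [3.7,-1.2,0],
    [3.7,-1.2,0],
    [3.7,-1.1,0],
    [2.1,-0.6,0],
    [0,0,2],
    [0,0,2],
    [0,0,0],
  ],
  twist=[0,0,0,0,0,0,0,0],
)

```text
clock: 16.1
position: [0.4336, -0.1459, 0.0784]
tool_rot: [3.141, -0.002, 3.141]
force: [-0.2, 0.2, 0.9]
grip_width: 0.0853
finger_force: 0.0
```

```bash
python3 look.py g5
python3 - <<'E'
from h import *
np.set_printoptions(precision=4,suppress=True)
f=pickle.load(open('scene_g5.pkl','rb')); I=f['img'].astype(int)
b=(294,198,322,216); s=I[b[1]:b[3],b[0]:b[2]]; c=max(blobs(s[...,0]-s[...,2]>14,20),key=lambda t:t[1][4]); print('squat',c[1],cast(f,c[0]+b[:2],.05))
f=pickle.load(open('top_g5.pkl','rb')); I=f['img'].astype(int)
b=(243,287,276,320); s=I[b[1]:b[3],b[0]:b[2]]; d=np.abs(s-np.median(s,axis=(0,1))).max(2)>25
c=max(blobs(d,20),key=lambda t:t[1][4]); e=cv2.fitEllipse(cv2.convexHull(np.argwhere(c[2])[:,::-1].astype(np.float32))); print('bowl',e,cast(f,np.array(e[0])+b[:2],.042))
E
```

```text
Traceback (most recent call last):
ValueError: max() iterable argument is empty
```

View pics/g5.png

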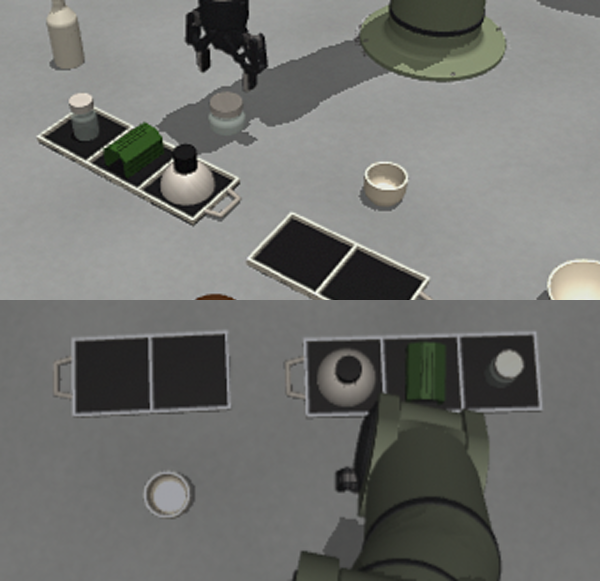

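>>> move_arm(
  gripper=[1,1,1,1,0,0,0,0],
  linear=[
    [-0.3,-0.1,1.5],
    [0,0,2],
    [0,0,2],
    [0,0,1],
    [0,0,0],
    [0,0,0],
    [0,0,0],
    [0,0,0],
  ],
  twist=[0,0,0,0,0,0,0,0],
)

```text
clock: 17.0
position: [0.4379, -0.147, 0.0158]
tool_rot: [-3.141, 0.001, 3.141]
force: [-3.5, 3.0, 13.8]
grip_width: 0.0568
finger_force: 38.1
```

>>> move_arm(
  gripper=[0,0,0,0,0,0,0,0],
  linear=[
    [0,0,-1.5],
    [0,0,-3],
    [0,0,-3],
    [-0.7,1.8,-0.5],
    [-2,3.4,0],
    [-2,3.4,0],
    [-2,3.4,0],
    [-2,3.4,0],
  ],
  twist=[0,0,0,0,0,0,0,0],
)

```text
clock: 17.8
position: [0.5254, 0.0084, 0.0957]
tool_rot: [3.141, 0.001, 3.141]
force: [1.4, 0.1, -1.6]
grip_width: 0.0559
finger_force: 38.0
```

>>> move_arm(
  gripper=[0,0,0,0,0,0,0,0],
  linear=[
    [-2,3.4,0],
    [-2,3.4,0],
    [-2,3.2,0],
    [-2,2.1,0],
    [0,0,1],
    [0,0,2],
    [0,0,1.5],
    [0,0,0],
  ],
  twist=[0,0,0,0,0,0,0,0],
)

```text
clock: 18.6
position: [0.6035, 0.1272, 0.048]
tool_rot: [-3.141, -0.003, 3.141]
force: [-0.5, -0.5, -1.2]
grip_width: 0.0558
finger_force: 38.0
```

```bash
python3 look.py g6
```

```text
(no output)
```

View pics/g6.png

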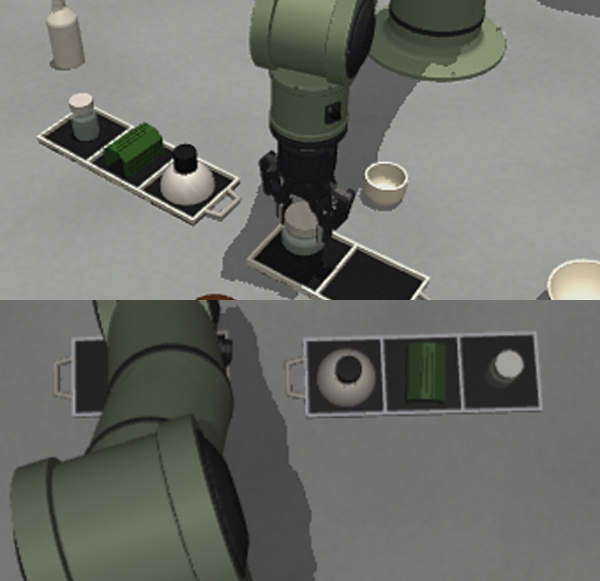

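>>> move_arm(
  gripper=[0,0,0,0,0],
  linear=[
    [-0.2,0,0.8],
    [0,0,0.8],
    [0,0,0.5],
    [0,0,0.3],
    [0,0,0],
  ],
  twist=[0,0,0,0,0],
)

```text
clock: 19.2
position: [0.6063, 0.1277, 0.0248]
tool_rot: [-3.141, -0.001, 3.141]
force: [0.8, 0.8, -1.1]
grip_width: 0.0562
finger_force: 38.0
```

>>> move_arm(
  gripper=[0,0,0,0,0],
  linear=[
    [0,0,0.1],
    [0,0,0.1],
    [0,0,0.1],
    [0,0,0.1],
    [0,0,0],
  ],
  twist=[0,0,0,0,0],
)

```text
clock: 19.7
position: [0.6066, 0.1278, 0.0212]
tool_rot: [-3.142, -0.0, 3.141]
force: [0.2, 0.4, -1.6]
grip_width: 0.0558
finger_force: 38.0
```

>>> move_arm(
  gripper=[0,0,0,0],
  linear=[
    [0,0,0.1],
    [0,0,0.1],
    [0,0,0.1],
    [0,0,0],
  ],
  twist=[0,0,0,0],
)

```text
clock: 20.1
position: [0.6069, 0.1278, 0.0198]
tool_rot: [3.141, 0.001, 3.141]
force: [-8.6, -2.0, 26.4]
grip_width: 0.056
finger_force: 46.7
```

>>> move_arm(
  gripper=[0,0.85,0.85,0.85,0.85,0.85,1,1],
  linear=[
    [0,0,-0.2],
    [0,0,0],
    [0,0,0],
    [0,0,0],
    [0,0,-1.5],
    [0,0,-3],
    [0,0,-3],
    [0,0,-2],
  ],
  twist=[0,0,0,0,0,0,0,0],
)

```text
clock: 20.9
position: [0.6073, 0.1278, 0.1183]
tool_rot: [3.141, 0.002, 3.141]
force: [-0.5, -0.3, 1.1]
grip_width: 0.0855
finger_force: 0.0
```

>>> move_arm(
  gripper=[1,1,1,1,1,1,1,1],
  linear=[
    [3,0.4,0],
    [3.8,0.5,0],
    [3.8,0.5,0],
    [3.8,0.5,0],
    [3.6,0.4,0],
    [0,0,1.5],
    [0,0,1.5],
    [0,0,0],
  ],
  twist=[0,0,0,0,0,0,0,0],
)

```text
clock: 21.7
position: [0.4261, 0.1509, 0.085]
tool_rot: [-3.141, -0.001, 3.141]
force: [0.3, -0.2, 0.7]
grip_width: 0.0852
finger_force: 0.0
```

```bash
python3 - <<'E'
from h import *
np.set_printoptions(precision=4,suppress=True)
f=pickle.load(open('top_g5.pkl','rb')); I=f['img'].astype(int)
b=(243,287,276,320); s=I[b[1]:b[3],b[0]:b[2]]; d=s.max(2)>125
c=max(blobs(d,20),key=lambda t:t[1][4]); e=cv2.fitEllipse(cv2.convexHull(np.argwhere(c[2])[:,::-1].astype(np.float32))); print('bowl',c[1],e,cast(f,np.array(e[0])+b[:2],.042))
f=pickle.load(open('scene_g5.pkl','rb')); I=f['img'].astype(int)
b=(380,234,418,272); s=I[b[1]:b[3],b[0]:b[2]]; c=max(blobs(s[...,0]-s[...,2]>14,20),key=lambda t:t[1][4]); st=c[1]
u=b[0]+st[0]+st[2]/2; print(st,'rim top/bottom', cast(f,(u,b[1]+st[1]),.042),cast(f,(u,b[1]+st[1]+st[3]),.0))
E
python3 look.py g7
```

```text
bowl [  3   4  25  25 379] ((15.22118091583252, 16.382577896118164), (24.118576049804688, 25.113840103149414), 41.287933349609375) [0.4264 0.1527]
[  6   8  25  25 446] rim top/bottom [0.4033 0.137 ] [0.4459 0.1676]
```

View pics/g7.png

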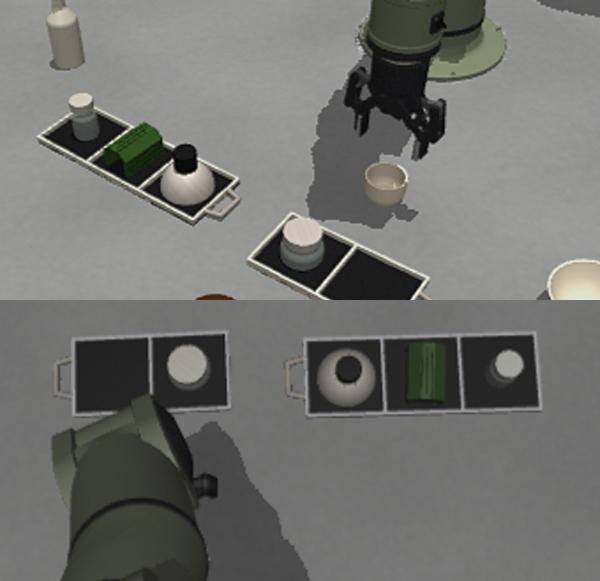

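>>> move_arm(
  gripper=[1,1,1,1,0,0,0,0],
  linear=[
    [0,0.1,2],
    [0,0,2.5],
    [0,0,2],
    [0,0,0.8],
    [0,0,0],
    [0,0,0],
    [0,0,0],
    [0,0,0],
  ],
  twist=[0,0,0,0,0,0,0,0],
)

```text
clock: 22.6
position: [0.4272, 0.152, 0.0134]
tool_rot: [3.141, 0.001, 3.141]
force: [-0.7, -1.0, 11.8]
grip_width: 0.062
finger_force: 45.0
```

>>> move_arm(
  gripper=[0,0,0,0,0,0,0,0],
  linear=[
    [0,0,-1.5],
    [0,0,-3],
    [-1,0.6,-2.5],
    [-3,2,0],
    [-3.5,2,0],
    [-3.5,2,0],
    [-3.5,1.6,0],
    [-2.8,0.4,0],
  ],
  twist=[0,0,0,0,0,0,0,0],
)

```text
clock: 23.4
position: [0.6012, 0.2401, 0.0832]
tool_rot: [3.14, 0.001, -3.14]
force: [-0.6, 0.0, -1.8]
grip_width: 0.0619
finger_force: 44.8
```

>>> move_arm(
  gripper=[0,0,0,0,0,0,0],
  linear=[
    [0,0,1.5],
    [0,0,2],
    [0,0,1.5],
    [0,0,0.8],
    [0,0,0.4],
    [0,0,0.2],
    [0,0,0],
  ],
  twist=[0,0,0,0,0,0,0],
)

```text
clock: 24.1
position: [0.5999, 0.2379, 0.0187]
tool_rot: [3.141, 0.001, 3.141]
force: [-0.3, 0.1, -1.3]
grip_width: 0.0618
finger_force: 44.8
```

>>> move_arm(
  gripper=[0,0,0],
  linear=[
    [0,0,0.1],
    [0,0,0.1],
    [0,0,0],
  ],
  twist=[0,0,0],
)

```text
clock: 24.4
position: [0.6001, 0.238, 0.0175]
tool_rot: [3.141, 0.001, 3.141]
force: [-4.1, -1.2, 12.9]
grip_width: 0.0617
finger_force: 46.2
```

Contact with 13 N; release and lift away.

>>> move_arm(
  gripper=[0,0.88,0.88,0.88,0.88,0.88,0.88,1],
  linear=[
    [0,0,-0.1],
    [0,0,0],
    [0,0,0],
    [0,0,0],
    [0,0,-1.5],
    [0,0,-3],
    [0,0,-3.5],
    [0,0,-4],
  ],
  twist=[0,0,0,0,0,0,0,0],
)

```text
clock: 25.2
position: [0.5993, 0.2376, 0.1391]
tool_rot: [-3.141, -0.001, 3.141]
force: [0.6, 0.4, -0.1]
grip_width: 0.0852
finger_force: 0.0
```

>>> move_arm(
  gripper=[1,1,1,1,1,1,1,1],
  linear=[
    [2,2,-2],
    [3,3,-2],
    [3,3,-1],
    [3,3,0],
    [3,3,0],
    [2,2,0],
    [0,0,0],
    [0,0,0],
  ],
  twist=[0,0,0,0,0,0,0,0],
)

```text
clock: 26.0
position: [0.4398, 0.3981, 0.1882]
tool_rot: [3.141, 0.001, -3.141]
force: [-0.3, -0.9, 0.1]
grip_width: 0.0854
finger_force: 0.0
```

```bash
python3 look.py g8
python3 - <<'E'
from h import *
np.set_printoptions(precision=4,suppress=True)
f=pickle.load(open('top_g8.pkl','rb')); I=f['img'].astype(int); f0=pickle.load(open('top0.pkl','rb'))
for nm,bx,z in(('bowl',(213,223,249,257),.046),('squat',(254,221,291,258),.054),('dome',(338,224,374,258),.01),('log',(378,223,415,257),.04),('tall',(420,222,456,256),.076)):
    s=I[bx[1]:bx[3],bx[0]:bx[2]]; m=(s.max(2)>(125 if nm in('tall','squat') else 60)) if nm!='log' else (s[...,1]-s[...,0]>5)
    c=max(blobs(m,20),key=lambda t:t[1][4]); e=cv2.fitEllipse(cv2.convexHull(np.argwhere(c[2])[:,::-1].astype(np.float32))); print(nm,c[1],e[1],cast(f,np.array(e[0])+bx[:2],z))
d=np.abs(I-f0['img'].astype(int)).max(2)
for nm,bx in(('big',(100,258,160,316)),('coco',(250,148,302,200)),('mister',(505,270,540,302))): print(nm,(d[bx[1]:bx[3],bx[0]:bx[2]]>40).sum())
E
```

```text
bowl [  2   2  26  26 519] (25.17647933959961, 25.719436645507812) [0.5984 0.235 ]
squat [  6   3  20  20 314] (19.462446212768555, 20.273479461669922) [0.6047 0.1262]
dome [  1   2  31  31 606] (30.802509307861328, 30.97226333618164) [ 0.5939 -0.0966]
log [  8   0  22  33 641] (23.04668426513672, 50.17978286743164) [ 0.5945 -0.2063]
tall [ 14   5  15  14 154] (13.238348960876465, 14.099682807922363) [ 0.5988 -0.3142]
big 2337
coco 0
mister 0
```

View pics/g8.png

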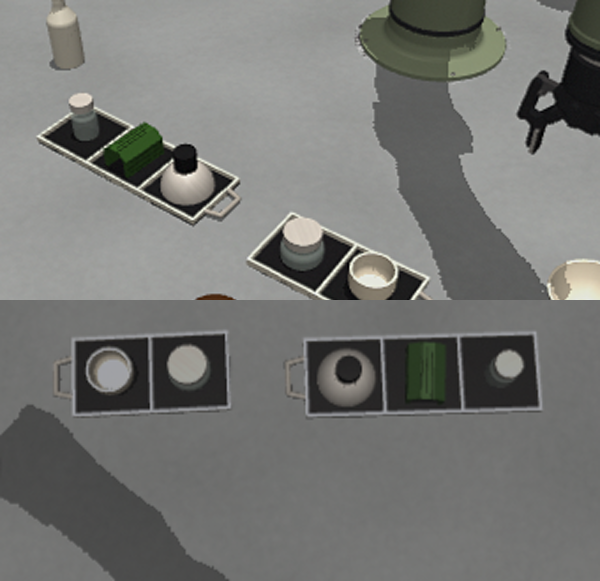

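The picture shows all five things upright and within about 5 mm of their bay centres: dome, log hide and tall jar in the long tray, small bowl and squat jar in the short tray. The bottle and the coconut hide match their first image. The big bowl is only hidden by the arm and its shadow, and the arm stayed well above it.

```bash
python3 -c "
from workcell import bot
print(bot.job_done())"
```

```text
the job is handed in; nothing more can be done
None
```

Both kits are made up and the job is handed in at about 26 s on the robot's clock: all five things stand upright in their bays, each measured within about 5 mm of centre, and the big bowl, white bottle and coconut hide were not touched; no verdict came back from the hand-in.

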